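# Start and screw home a through-axle in a wheel hub

## Robot

A 7-joint arm with a two-finger parallel gripper is mounted at the origin on the work surface. World frame = base frame: x ahead of the robot, y to its left, z up, the work surface at z = 0. Lengths are in m, angles in degrees, forces in N, time in s.
With the tool pointing down it reaches from about 0.425 to 0.975 m from the base axis. Payload 16.7 kg.
Tool frame: the origin (TCP) lies between the finger pads; the fingertips stand manip.tip_extent ahead of it and the grasp point (between the pads) lies 2 mm behind it (manip.tip_extent is the distance from the TCP to the fingertips, in m); z points along the fingers, y is the line along which they close (so a half turn about z gives the same grasp; the last joint's range is limited). The gripper opens to 85 mm and grips with 20 to 120 N. Pads are 22 mm wide; open, the fingers measure 114 mm over their backs; the gripper's body (76 mm by 85 mm) begins 54 mm behind the grasp point. The pads swing forward as they close: fully open they stand 13 mm farther back than shut.
Start: joints at [65.174, 24.414, 4.234, 92.017, -1.954, 63.644, -3.845], TCP at [0.189, -0.648, 0.248] pointing down, gripper open.
Joint ranges: [-163.25, 163.25], [-28.42, 122.38], [-70.27, 78.77], [12.13, 141.07], [-58.53, 238.53], [9.26, 117.41], [-156.51, 156.51]. Speed limits (degrees/s): [108.29, 108.29, 136.94, 136.94, 172.46, 172.46, 172.46].

## Interface

Orientations are given as a 3x3 rotation matrix whose columns are the frame's x, y, z axes.
In Python, from cell import sensors, eyes, workorder, manip gives the robot as it stands.
- The arm moves only by the tool send_rows, never from a script. Its arguments are lists of equal length, an entry for each row: "rotation": the turn, a rotation vector about the tool's x, y, z in rad, a list of three; "offset": the shift along the tool's x, y, z in mm, a list of three; "jaw": the closure in counts, from 0 (fully open) to 255 (shut). In form: {"rotation": [[wx, wy, wz], ...], "offset": [[dx, dy, dz], ...], "jaw": [jaw, ...]}. A call has 1 to 8 rows; each row shifts and turns the commanded pose from where the row before left it, along the tool's axes as they then stand; what a row does not reach is not made up. A row lasts 1/8 s, in which the tool goes at most 62.5 mm and 10.7 degrees, less where a joint would pass 70% of its speed; a pose out of reach is approached as far as the arm can. A call is refused whole if a number of a shift passes 62.5 or a number of a turn 0.188, either way. A call with a gripper value outside its range is refused whole. The fingers move at their own pace and stop on an object; "force" is the grip in N (left out, the last holds). Time passes only in rows, so rows that do not move let the fingers close. It gives the time, the measured TCP pose, the force, the opening and the grip force at its end, in the units of the state.
- sensors.read_state(): the state, without advancing time (a new reading comes with each control period).
- eyes.grab_frame(name): name is "side" or "top"; returns the picture (420x560x3 uint8, red, green, blue); there is no depth.
- eyes.camera_model(name): a dict with "fovy" (degrees; the focal length in pixels is half the picture's height over the tangent of half this angle, whatever the lens; pixels are square), "cx", "cy" (the principal point, pixels), "origin" and "attitude" of the camera in the world. Camera axes: x right, y down, z forward; pixel columns grow to the right and rows downward; lengths in m; the calibration is good to about 2 mm. A picture is of the moment at which its call begins. camera_model takes no time and is no camera call.
- workorder.sign_off(): hands the job in; it is judged then, once.
The state is a dict: "time_s": time; "q": joint angles; "joint_velocities": joint speeds; "joint_efforts": joint torques, N m; "tool_pos": TCP position; "ee_rot": TCP orientation; "wrist_force": force on the tool from outside, world axes, zero at the start; "moment": the same for the moment, N m; "grip_width": opening from 0.0 (shut) to 1.0 (fully open); "finger_force": force on a finger pad.
Only numpy, scipy, OpenCV 4.12 (cv2) and the standard library are available. Lean on these libraries where they do the work, as an engineer would, in place of code of your own. Each camera call takes 0.05 s, during which the arm holds its last target. There are 200 camera calls.

## Task

Take the through-axle out of its stand, lower it down the bore of the wheel hub, and feel out the thread start hidden at the bottom, against the spring down there. Screw it in clockwise until its collar is fully home on the hub's top face, then let go. Do not force the thread - press and turn gently - and leave the tin, spanner and carton alone.

Things in the scene. Friction and masses are not known exactly. Their poses are not given: they have to be found in the camera images.
- axle_grip (a point): centre (half-way up) of the wing head of the loose dark steel through-axle, which hangs upright in the stand at the start. The wing is a flat block 38 mm wide along this point's x, 12 mm thick along y (grip it across y), 28 mm high along z; z points up when the axle is upright. A 10 mm high, 12 mm diameter neck joins it to the collar below. Axle mass about 0.13 to 0.25 kg
- axle_collar (a point): centre of the underside of the axle's collar (a disc 32 mm in diameter, 4 mm thick), 28 mm below axle_grip; it is the face that comes down on the hub. The thread has 1.5 mm of axial play: pressed down, the collar touches some 40 deg before the thread is tight and lifts again if let go, so turn on to the stop. About 10 N of downward push, kept up while turning, is enough all the way
- axle_tip (a point): the axle's lower tip, 95 mm below axle_collar. The shaft is 11 mm in diameter with a tapered tip; 4 mm above the tip two round thread lugs, 3 mm in diameter, stick out along this point's +x and -x to a radius of 10 mm
- hub: aluminium wheel hub fixed upright in a low dark steel block (120 x 110 mm, 12 mm high); origin at the bottom centre, z up; 115 mm high, flanges 54 mm and top face 39 mm in diameter, a 22 mm bore down its axis with a chamfered mouth about 26 mm wide. Its thread is spoiled if axle and hub ever press on each other with more than 80 N
- stand: fixed sheet steel stand, 90 mm square foot, 70 mm square top plate at 108 mm height (origin at the bottom centre) with a 24 mm hole through which the axle hangs by its collar; lift the axle straight up by at least 100 mm to free it
- tin: bystander: round jar, 64 mm in diameter and 70 mm high, origin at bottom centre; leave alone
- spanner: bystander: spanner lying on the bench along its x axis; leave alone
- carton: bystander: cardboard box 100 x 70 x 50 mm, origin at bottom centre; leave alone
- hub_thread (a point): on the bore's axis, level with the flat ring topping the thread, 83 mm below hub_mouth; carries the hub's yaw, NOT the thread's (unseen, new each time). Lugs rest on the ring with the collar 10 mm above the hub. Two entry gaps half a turn apart: pressed and slowly turned either way, the lugs meet one (free window about 30 deg) and drop 6 to 7 mm; let go before and the spring lifts it
- hub_bottom (a point): on the bore's axis 95 mm below hub_mouth, where the tip is when home. From the gap, screw clockwise seen from above: 13.9 mm per turn, 110 to 145 deg until the collar touches and lugs meet a stop (0.1 to 0.2 N m is tight; no more). Partly screwed, it holds itself and may be regripped. Anticlockwise meets a wall. A spring plunger pushes the tip up from 16 mm above home: 3 N there, 9.4 N at home
- hub_mouth (a point): centre of the hub's top face at the mouth of the bore, 115 mm above the table; the collar comes down on this face
Things that resemble listed ones, but are neither listed nor needed, are in the scene too. There is more than one size of the part that bears axle_grip; the job needs the middle-sized.

How it is judged (in metres and radians):
On the way:
1. the axle's tip is well down the hub's bore (horizontal distance between axle_tip and hub_mouth below 0.005 m and z of axle_tip in the frame of hub_mouth below -0.03 m), for 0.1 s.
At the end, for the whole second after the job is handed in: the axle stands upright (within 0.06 rad) in the hub's bore, held by the thread against the spring, its collar within 1.2 mm of the hub's top face and within 4 mm of its centre, at rest and released (z of axle_collar in the frame of hub_mouth between -0.003 and 0.0012 m and horizontal distance between axle_collar and hub_mouth below 0.004 m and angle between axle_grip's own z axis and vertical below 0.06 rad and linear speed of axle below 0.01 m/s and contact force between the fingers and axle below 0.1 N); the robot touches nothing.
It fails at once if the axle is forced: it and the hub press on each other with more than 80 N (contact force between axle and hub above 80 N).
It fails at once if the tin is moved more than 20 mm (distance of tin from where it was at the start of the episode above 0.02 m).
It fails at once if the spanner is moved more than 20 mm (distance of spanner from where it was at the start of the episode above 0.02 m).
It fails at once if the carton is moved more than 20 mm (distance of carton from where it was at the start of the episode above 0.02 m).
It also fails if it takes over 72 s, if anything falls off the work surface, if the arm or the gripper's body presses on something with over 40 N, if the wrist force passes 120 N, or if a joint passes its speed limit or range.

## Working session

There is one attempt and no reset: what is moved stays moved. The work goes in short steps, Python scripts to look and compute and a tool call to move; the robot and the scene stay as the last step left them, time stands still between calls to the robot, and variables do not carry over. Pictures are saved under pics/ and viewed, at most 10 in all, crops included, and the job is handed in when it is done.

Besides the shell and the picture viewer there is one more tool, called after "Call:" by a JSON object that holds its "method" and its "body". send_rows: Moves the arm, as the interface text tells. Its arguments: {"type":"object","properties":{"rotation":{"type":"array","items":{"type":"array","items":{"type":"number"}}},"offset":{"type":"array","items":{"type":"array","items":{"type":"number"}}},"jaw":{"type":"array","items":{"type":"number"}},"force":{"type":"number"}},"required":["rotation","offset","jaw"]}

```bash
mkdir -p pics; python3 - <<'E'
from cell import sensors,eyes,manip
import cv2
s=sensors.read_state();print(s, manip.tip_extent)
for n in("side","top"):
    print(n,eyes.camera_model(n)); cv2.imwrite(f"pics/{n}0.png",cv2.cvtColor(eyes.grab_frame(n),cv2.COLOR_RGB2BGR))
E
```

```text
{'time_s': 0.0, 'q': array([65.17108134, 24.4488502 ,  4.23148508, 92.05324172, -1.95448477,
       63.64367678, -3.84461701]), 'joint_velocities': array([-0.01540729, -0.01235814, -0.09785618, -0.05005875,  0.01288777,
       -0.04946411,  0.11841681]), 'joint_efforts': array([-3.21816864e-03, -9.49838519e+01,  3.76021609e+00, -4.63517869e+01,
        1.93075027e-02,  1.02960216e-02, -3.07535117e-05]), 'tool_pos': array([ 0.18889725, -0.64761699,  0.24761227]), 'ee_rot': array([[ 9.59996914e-01,  2.80010237e-01, -4.39587961e-04],
       [ 2.80010569e-01, -9.59996158e-01,  1.20711987e-03],
       [-8.39968322e-05, -1.28192063e-03, -9.99999175e-01]]), 'wrist_force': array([ 0.1812579 , -0.32696547, -0.04977575]), 'moment': array([-0.0028926 , -0.03864676, -0.03867931]), 'finger_force': 0.0, 'grip_width': 1.0030413708687933} 0.017
side {'fovy': 51.863296596809256, 'cx': 275.6998361143723, 'cy': 204.28427461384393, 'origin': array([-0.02910727,  0.83225168,  0.70816813]), 'attitude': array([[-0.8105069 , -0.27973885,  0.51461125],
       [-0.5857043 ,  0.39515748, -0.70767297],
       [-0.00538886, -0.87498385, -0.48412211]])}
top {'fovy': 46.83781928703456, 'cx': 280.06588947296297, 'cy': 209.34575874014737, 'origin': array([ 0.41772267, -0.02816831,  1.25402386]), 'attitude': array([[-0.00758667, -0.98692517,  0.16100048],
       [-0.99959173,  0.01192014,  0.02596708],
       [-0.02754672, -0.16073774, -0.98661267]])}
```

View pics/side0.png

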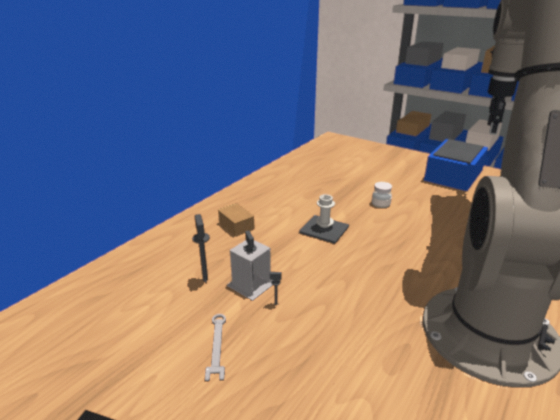

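View pics/top0.png

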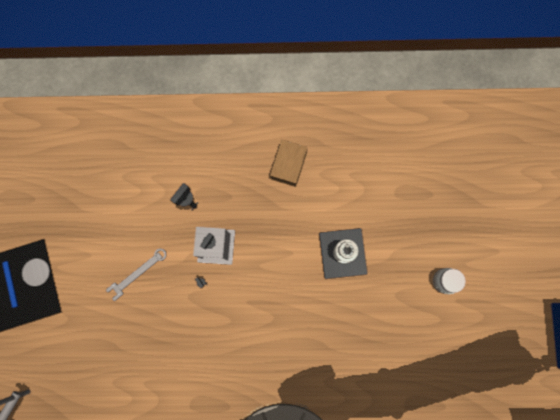

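The side view shows three axle-like parts: a large one standing free at about (202,245), one in the stand at (250,240) and a small one at (276,280). In the top view they are at (183,195), (208,241) and (201,281). The one hanging in the stand fits the description as the middle size. The hub is at top (346,250) and side (325,205). I'll check the choice in one close crop.

```bash
python3 - <<'E'
import cv2,numpy as np
t=cv2.imread("pics/top0.png");s=cv2.imread("pics/side0.png")
a=cv2.resize(t[215:275,180:245],(390,360),interpolation=cv2.INTER_CUBIC)
b=cv2.resize(s[215:305,215:305],(390,390),interpolation=cv2.INTER_CUBIC)[:360]
c=cv2.resize(t[220:280,315:375],(300,240)[:1]*2)[:240] if 0 else cv2.resize(t[225:270,320:370],(267,240),interpolation=cv2.INTER_CUBIC)
d=cv2.resize(s[190:245,295:355],(262,240),interpolation=cv2.INTER_CUBIC)
o=np.zeros((600,790,3),np.uint8);o[:360,:390]=a;o[:360,400:]=b;o[360:,:267]=c;o[360:,300:562]=d
cv2.imwrite("pics/crop1.png",o)
E
```

```text
(no output)
```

View pics/crop1.png

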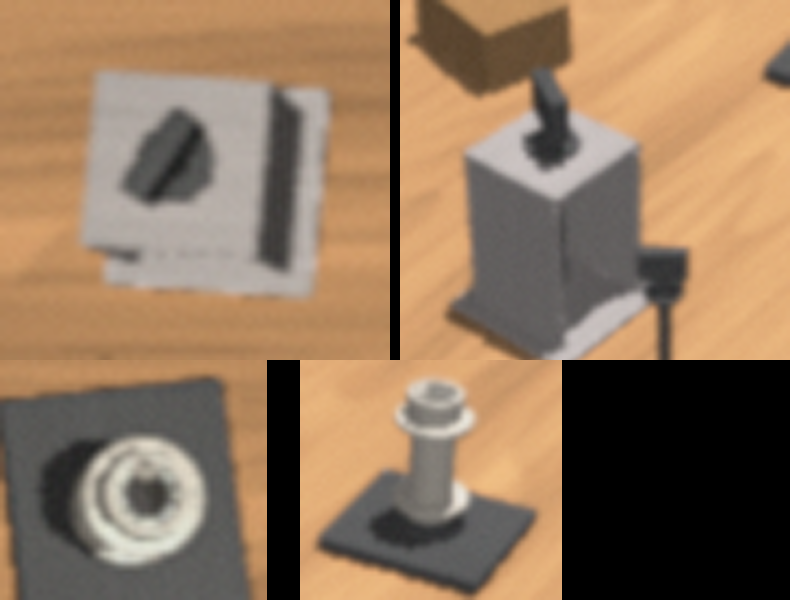

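The crop confirms it: the part in the stand has its wing's top face centred near top pixel (207,241), running diagonally, and the collar sits on the plate. The hub's mouth is near top pixel (348,249). Next I'll measure both.

```bash
cat >h.py <<'E'
import numpy as np,cv2
from cell import eyes
def ray(n,u,v):
    m=eyes.camera_model(n);f=210/np.tan(np.radians(m["fovy"]/2))
    d=m["attitude"]@np.array([(u-m["cx"])/f,(v-m["cy"])/f,1.]);return np.array(m["origin"]),d
def plane(n,u,v,z):
    o,d=ray(n,u,v);return o+d*(z-o[2])/d[2]
def proj(n,p):
    m=eyes.camera_model(n);f=210/np.tan(np.radians(m["fovy"]/2))
    c=m["attitude"].T@(np.array(p)-m["origin"]);return np.array([m["cx"]+f*c[0]/c[2],m["cy"]+f*c[1]/c[2]])
def tri(u1,u2):
    o1,d1=ray("top",*u1);o2,d2=ray("side",*u2)
    A=np.c_[d1,-d2];t=np.linalg.lstsq(A,o2-o1,rcond=None)[0]
    a=o1+d1*t[0];b=o2+d2*t[1];return (a+b)/2,np.linalg.norm(a-b)
E
python3 - <<'E'
from h import *
np.set_printoptions(precision=4,suppress=True)
t=cv2.imread("pics/top0.png");s=cv2.imread("pics/side0.png")
g=cv2.cvtColor(t,cv2.COLOR_BGR2GRAY);gs=cv2.cvtColor(s,cv2.COLOR_BGR2GRAY)
print("stand top");print(g[231:252,199:218])
print("hub top");print(g[236:266,331:364])
print("hub side");print(gs[192:210,315:338])
for p in [(207.2,240.8)]:print(plane("top",*p,.15))
print(plane("top",347,248,.115),plane("side",326,199,.115))
E
```

```text
stand top
[[171 170 171 170 173 172 170 170 171 171 170 171 171 171 174 173 172 173
  173]
 [168 169 168 170 172 171 172 170 168 161 155 157 167 173 173 175 174 174
  173]
 [164 165 164 166 167 169 168 166 154 125 103 115 141 160 170 173 172 173
  173]
 [166 168 167 168 166 168 167 155 129  94  78  82 104 129 158 169 172 171
  171]
 [171 171 171 171 171 170 161 134  98  81  81  82  80  89 122 156 168 171
  171]
 [169 170 172 170 168 156 137 107  81  81  81  83  69  52  82 136 169 175
  174]
 [170 168 172 169 152 120  92  81  82  86  84  75  57  37  65 124 164 175
  176]
 [174 172 171 165 136  95  79  78  82  84  77  65  44  45  69 111 151 172
  175]
 [172 177 172 153 113  82  78  83  83  82  68  47  43  55  76  95 140 169
  177]
 [173 175 167 140  92  80  85  85  85  76  58  41  45  64  80  93 129 164
  175]
 [171 172 162 129  92  82  84  86  81  65  40  38  60  80  84  92 123 159
  173]
 [171 165 142 105  82  84  86  84  70  49  36  42  66  84  84  94 125 160
  175]
 [168 150 115  86  86  86  89  79  58  36  41  54  72  85  81  94 133 168
  174]
 [165 136  95  82  85  89  82  64  45
[... 5861 characters left out ...]
126 128 134 170 215
  225 206 179 165 164]
 [181 174 181 190 170 152 134 124 126 131 133 133 133 140 159 177 210 223
  218 194 172 165 166]
 [184 179 170 167 176 180 165 156 160 165 166 168 167 177 201 214 219 213
  195 176 167 168 171]
 [183 180 175 165 160 161 167 177 188 197 204 206 205 206 210 204 194 173
  165 164 168 173 175]
 [182 183 180 174 164 139 133 144 153 169 180 183 184 180 165 157 156 154
  159 167 174 175 176]
 [182 181 180 178 169 134 116 120 126 134 138 139 140 135 128 133 151 161
  171 175 176 176 174]
 [182 182 180 178 168 134 112 117 121 126 125 125 126 122 120 133 159 171
  174 176 175 174 174]]
[0.5268 0.1686 0.15  ]
[ 0.51   -0.1543  0.115 ] [ 0.501  -0.1447  0.115 ]
```

```bash
python3 - <<'E'
from h import *
np.set_printoptions(precision=4,suppress=True)
c=plane("top",205.9,239.5,.15);a=plane("top",210.3,232.9,.15);b=plane("top",201.5,246.1,.15)
d=a-b;print("wing",c,np.linalg.norm(d),"yaw x",np.degrees(np.arctan2(d[1],d[0])), "side px",proj("side",c))
print("plate ctr check", plane("top",(196+221)/2,246,.108))
h=(347.3,249.0);print("hub",plane("top",*h,.115),plane("side",326.3,197,.115),tri(h,(326.3,197)),proj("side",plane("top",*h,.115)))
print(tri((205.9,239.5),(249.5,234)))
E
python3 - <<'E'
import cv2
g=cv2.cvtColor(cv2.imread("pics/side0.png"),cv2.COLOR_BGR2GRAY);print(g[229:258,240:260])
E
```

```text
wing [0.5298 0.1717 0.15  ] 0.03607285436801461 yaw x -33.22290416486132 side px [249.1205 234.1838]
plate ctr check [0.5185 0.1728 0.108 ]
hub [ 0.5076 -0.1549  0.115 ] [ 0.5065 -0.1559  0.115 ] (array([ 0.507 , -0.1552,  0.1152]), np.float64(0.00149848804918996)) [325.7805 197.0211]
(array([0.5294, 0.1713, 0.1506]), np.float64(0.0008099723179475379))
[[ 81  80  80  79  81  80  84  83  81  81  83  89  96 125 154 176 183 184
  183 181]
 [ 80  82  82  79  81  84  88  88  83  88  97 118 136 161 177 182 183 183
  183 182]
 [ 81  81  79  81  83  87  91  92  92  98 120 153 171 181 185 184 182 180
  181 180]
 [ 82  82  85  92  95  87  88  94  93 101 125 164 179 183 182 181 179 179
  178 176]
 [ 89  91 103 122 128  98  81  90  93  97 117 154 176 180 180 177 176 176
  174 175]
 [115 130 141 162 159 114  76  84  91  99 106 135 163 175 176 175 173 172
  174 176]
 [158 170 176 178 168 114  67  72  88  97  99 116 146 166 171 173 174 176
  174 174]
 [177 181 181 180 166 116  66  60  82  94  97 106 127 150 166 174 175 174
  174 174]
 [180 180 177 175 165 117  65  54  69  87  95  98 107 131 161 173
[... 1020 characters left out ...]
 155 185
  196 198]
 [195 196 193 178 127  84  61  49  49  49  47  49  62  83 102 135 174 193
  199 197]
 [195 195 197 188 154 123  89  63  55  52  54  60  80 115 142 173 193 196
  198 196]
 [196 196 197 194 188 170 127  86  69  71  76  85 110 160 183 193 197 197
  195 197]
 [195 197 197 196 194 185 154 114  99 104 125 137 151 181 195 198 196 196
  193 191]
 [191 194 194 195 195 193 180 156 142 149 172 185 189 194 196 194 192 192
  189 179]
 [171 181 189 193 194 194 195 187 186 188 192 198 195 197 195 195 191 184
  173 149]
 [131 151 168 180 190 196 196 196 199 196 198 196 195 194 193 189 179 159
  137 118]
 [104 112 129 152 169 185 192 195 196 196 194 196 194 192 187 174 149 124
  109 102]]
```

```bash
cat >plan.py <<'E'
import numpy as np,sys
from scipy.spatial.transform import Rotation as R
from cell import sensors
def plan(pos,th,n,dth=None):
    "rows to pos (m), tool-y yaw th (deg), tool straight down; polar path"
    s=sensors.read_state();p=np.array(s["tool_pos"]);M=np.array(s["ee_rot"])
    y=M[:,1];t0=np.degrees(np.arctan2(y[1],y[0]));
    if dth is None: dth=(th-t0+180)%360-180
    T=np.radians(t0+dth);c,sn=np.cos(T),np.sin(T)
    G=np.array([[-sn,c,0],[c,sn,0],[0,0,-1]]).T if 0 else np.c_[[-sn,c,0],[c,sn,0],[0,0,-1]]
    a0,a1=[np.arctan2(q[1],q[0]) for q in(p,pos)];r0,r1=[np.hypot(*q[:2]) for q in(p,pos)]
    rv0=(R.from_matrix(M).inv()*R.from_matrix(G)).as_rotvec()
    w=-np.radians(dth)/n
    tilt=R.from_matrix(M).inv()*R.from_matrix(np.c_[[-np.sin(np.radians(t0)),np.cos(np.radians(t0)),0],[np.cos(np.radians(t0)),np.sin(np.radians(t0)),0],[0,0,-1]])
    print("t0",t0.round(2),"dth",round(dth,2),"wz/row",w.round(4),"tilt fix",tilt.as_rotvec().round(4))
    rows=[];prev=p
    for i in range(1,n+1):
        k=i/n;a=a0+(a1-a0)*k;r=r0+(r1-r0)*k
        q=np.array([r*np.cos(a),r*np.sin(a),p[2]+(pos[2]-p[2])*k])
        m=np.radians(t0+dth*(i-1)/n);B=np.c_[[-np.sin(m),np.cos(m),0],[np.cos(m),np.sin(m),0],[0,0,-1]]
        rows.append((B.T@(q-prev)*1e3).round(1).tolist());prev=q
    for j in range(0,n,8):print(rows[j:j+8])
E
python3 -c "
from plan import *
plan((.5295,.1715,.25),57,18,130.7)"
```

```text
t0 -73.74 dth 130.7 wz/row -0.1267 tilt fix [-0.0011  0.0001  0.    ]
[[59.3, -9.2, -0.1], [59.0, -6.9, -0.1], [58.7, -4.7, -0.1], [58.2, -2.5, -0.1], [57.7, -0.4, -0.1], [57.1, 1.7, -0.1], [56.4, 3.8, -0.1], [55.7, 5.8, -0.1]]
[[54.9, 7.7, -0.1], [54.0, 9.6, -0.1], [53.0, 11.4, -0.1], [52.0, 13.2, -0.1], [50.9, 15.0, -0.1], [49.8, 16.6, -0.1], [48.6, 18.2, -0.1], [47.4, 19.8, -0.1]]
[[46.1, 21.2, -0.1], [44.8, 22.6, -0.1]]
```

Call:
{"method": "send_rows", "body": {"rotation": [[0,0,-0.127],[0,0,-0.127],[0,0,-0.127],[0,0,-0.127],[0,0,-0.127],[0,0,-0.127],[0,0,-0.127],[0,0,-0.127]], "offset": [[59,-9,0],[59,-7,0],[59,-5,0],[58,-2.5,0],[58,-0.5,0],[57,2,0],[56,4,0],[56,6,0]], "jaw": [110,110,110,110,110,110,110,110], "force": 50}}

```text
time_s: 1.1
tool_pos: [0.5228, -0.3374, 0.248]
ee_rot: [[0.264, 0.965, -0.0], [0.965, -0.264, 0.0], [0.0, -0.0, -1.0]]
wrist_force: [0.9, -0.8, -0.7]
grip_width: 0.576
finger_force: 0.0
```

Call:
{"method": "send_rows", "body": {"rotation": [[0,0,-0.127],[0,0,-0.127],[0,0,-0.127],[0,0,-0.127],[0,0,-0.127],[0,0,-0.127],[0,0,-0.127],[0,0,-0.127]], "offset": [[55,7.7,0],[54,9.6,0],[53,11.4,0],[52,13.2,0],[51,15,0],[50,16.6,0],[49,18,0],[47,20,0]], "jaw": [110,110,110,110,110,110,110,110]}}

```text
time_s: 2.1
tool_pos: [0.5628, 0.0788, 0.2481]
ee_rot: [[-0.681, 0.732, -0.0], [0.732, 0.681, 0.0], [0.0, -0.0, -1.0]]
wrist_force: [0.4, 1.1, 0.0]
grip_width: 0.565
finger_force: 0.0
```

```bash
python3 -c "
from plan import *
s=sensors.read_state();print(s['time_s'],s['tool_pos'],s['q'],s['grip_width'])
plan((.5295,.1715,.20),57,5)"
```

```text
2.1 [0.56275158 0.07882367 0.24813373] [ 15.67345424  18.07500899 -36.55608242 104.12844764  12.09746652
  61.73278741  17.62806077] 0.5645817275631967
t0 42.93 dth 14.07 wz/row -0.0491 tilt fix [-0.0001 -0.0003 -0.    ]
[[17.7, 9.1, 9.6], [17.5, 9.3, 9.6], [17.3, 9.5, 9.6], [17.1, 9.7, 9.6], [16.9, 9.9, 9.6]]
```

Call:
{"method": "send_rows", "body": {"rotation": [[0,0,-0.049],[0,0,-0.049],[0,0,-0.049],[0,0,-0.049],[0,0,-0.049],[0,0,0],[0,0,0]], "offset": [[17.7,9,9.5],[17.5,9.3,9.5],[17.3,9.5,9.5],[17,9.7,9.5],[17,10,9.5],[0,0,0],[0,0,0]], "jaw": [110,110,110,110,110,110,110]}}

```text
time_s: 2.98
tool_pos: [0.5305, 0.1698, 0.2009]
ee_rot: [[-0.836, 0.549, 0.0], [0.549, 0.836, -0.0], [-0.0, -0.0, -1.0]]
wrist_force: [0.4, -0.6, 0.8]
grip_width: 0.569
finger_force: 0.0
```

```bash
python3 - <<'E'
from plan import *
from h import *
import cv2
s=sensors.read_state();print(s['time_s'],s['tool_pos'],s['q'],s['grip_width'])
plan((.5295,.1715,.138),57,4)
a=eyes.grab_frame("side")[:,:,::-1];t=eyes.grab_frame("top")[:,:,::-1]
cv2.imwrite("pics/s1.png",a);cv2.imwrite("pics/t1.png",t)
o=np.zeros((400,790,3),np.uint8);o[:,:395]=cv2.resize(a[170:270,200:300],(395,400));o[:,395:]=cv2.resize(t[190:290,160:260],(395,400));cv2.imwrite("pics/c2.png",o)
E
```

```text
2.975 [0.53052225 0.16981992 0.20085461] [  8.78467794  20.87186623 -40.47552722 108.09960794  16.06255234
  56.77986943  17.95023268] 0.5692127653745243
t0 56.7 dth 0.3 wz/row -0.0013 tilt fix [-0.0001  0.0002  0.    ]
[[0.4, 0.2, 15.7], [0.4, 0.2, 15.7], [0.4, 0.2, 15.7], [0.4, 0.2, 15.7]]
```

View pics/c2.png

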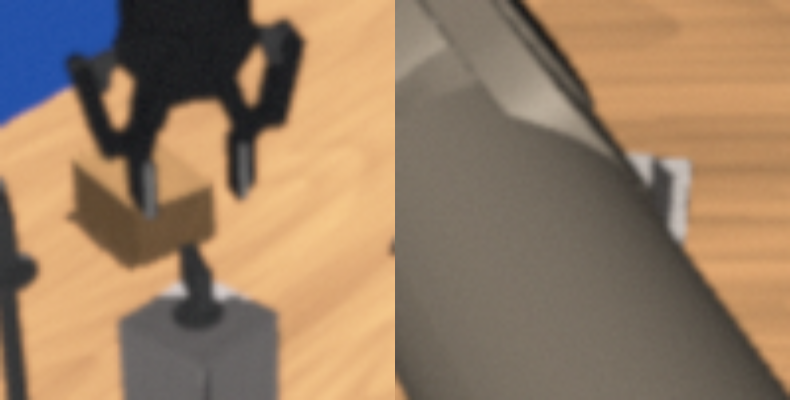

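The fingers straddle the wing: the finger mid is at crop x≈193 and the wing at ≈197. The arm blocks the top camera. Now I'll lower and grip.

Call:
{"method": "send_rows", "body": {"rotation": [[0,0,-0.005],[0,0,0],[0,0,0],[0,0,0],[0,0,0],[0,0,0],[0,0,0]], "offset": [[1,1,16],[0.5,0,16],[0,0,16],[0,0,15],[0,0,0],[0,0,0],[0,0,0]], "jaw": [110,110,110,110,110,255,255], "force": 60}}

```text
time_s: 3.95
tool_pos: [0.5299, 0.1719, 0.1384]
ee_rot: [[-0.839, 0.545, 0.001], [0.545, 0.839, 0.0], [-0.001, 0.001, -1.0]]
wrist_force: [-1.5, -4.0, 1.3]
grip_width: 0.148
finger_force: 1.0
```

Call:
{"method": "send_rows", "body": {"rotation": [[0,0,0],[0,0,0]], "offset": [[0,0,0],[0,0,0]], "jaw": [255,255]}}

```text
time_s: 4.2
tool_pos: [0.53, 0.1719, 0.1385]
ee_rot: [[-0.839, 0.545, 0.001], [0.545, 0.839, 0.0], [-0.001, 0.001, -1.0]]
wrist_force: [-1.7, 0.0, 7.1]
grip_width: 0.129
finger_force: 59.0
```

Call:
{"method": "send_rows", "body": {"rotation": [[0,0,0],[0,0,0],[0,0,0],[0,0,0],[0,0,0],[0,0,0],[0,0,0]], "offset": [[0,0,-12],[0,0,-25],[0,0,-28],[0,0,-28],[0,0,-28],[0,0,-30],[0,0,0]], "jaw": [255,255,255,255,255,255,255]}}

```text
time_s: 5.08
tool_pos: [0.5303, 0.1722, 0.2915]
ee_rot: [[-0.839, 0.545, 0.004], [0.545, 0.839, 0.001], [-0.003, 0.003, -1.0]]
wrist_force: [0.4, -0.3, -2.3]
grip_width: 0.133
finger_force: 58.8
```

```bash
python3 -c "
from plan import *
s=sensors.read_state();print(s['wrist_force'],s['q'],s['grip_width'])
plan((.507,-.1555,.275),128,10,71)"
```

```text
[ 0.39853139 -0.25848981 -2.29779781] [ 11.03108415  15.51781504 -42.38071057 102.4491092   11.44272765
  66.17840577  22.07867761] 0.13297499083139105
t0 57.01 dth 71 wz/row -0.1239 tilt fix [ 0.0027  0.0027 -0.    ]
[[-24.0, -24.3, 1.6], [-19.0, -28.1, 1.6], [-13.4, -31.0, 1.6], [-7.4, -32.8, 1.6], [-1.3, -33.4, 1.6], [4.9, -32.9, 1.6], [10.8, -31.3, 1.6], [16.3, -28.6, 1.6]]
[[21.2, -25.0, 1.6], [25.4, -20.5, 1.6]]
```

Call:
{"method": "send_rows", "body": {"rotation": [[0.0027,0.0027,-0.124],[0,0,-0.124],[0,0,-0.124],[0,0,-0.124],[0,0,-0.124],[0,0,-0.124],[0,0,-0.124]], "offset": [[-24,-24.3,1.5],[-19,-28,1.5],[-13.4,-31,1.5],[-7.4,-32.8,1.5],[-1.3,-33.4,1.5],[5,-33,1.5],[10.8,-31.3,1.5]], "jaw": [255,255,255,255,255,255,255]}}

```text
time_s: 5.95
tool_pos: [0.5337, -0.0629, 0.2779]
ee_rot: [[-0.956, -0.292, -0.005], [-0.292, 0.956, -0.001], [0.005, 0.001, -1.0]]
wrist_force: [0.3, -0.4, -2.2]
grip_width: 0.129
finger_force: 58.6
```

```bash
python3 -c "
from plan import *
s=sensors.read_state();print(s['wrist_force'],s['q'],s['tool_pos'],s['grip_width'])
plan((.507,-.1555,.275),118,4)"
```

```text
[ 0.32558529 -0.36705283 -2.24778373] [ 38.10322096  14.81545558 -44.71606596 105.39594032  11.50024112
  64.68548478  96.30976922] [ 0.53366828 -0.06286517  0.27791441] 0.12855116188660742
t0 106.98 dth 11.02 wz/row -0.0481 tilt fix [ 0.0006 -0.0047  0.    ]
[[11.8, -21.2, 0.7], [13.7, -19.9, 0.7], [15.4, -18.5, 0.7], [17.0, -16.9, 0.7]]
```

Call:
{"method": "send_rows", "body": {"rotation": [[0,-0.0045,-0.048],[0,0,-0.048],[0,0,-0.048],[0,0,-0.048],[0,0,0],[0,0,0],[0,0,0]], "offset": [[11.8,-21.2,0.5],[13.7,-20,0.5],[15.4,-18.5,0.5],[17,-17,0.5],[0,0,0],[0,0,0],[0,0,0]], "jaw": [255,255,255,255,255,255,255]}}

```text
time_s: 6.82
tool_pos: [0.5076, -0.1536, 0.2765]
ee_rot: [[-0.885, -0.466, 0.001], [-0.466, 0.885, 0.001], [-0.001, 0.0, -1.0]]
wrist_force: [-0.3, 0.5, -2.5]
grip_width: 0.127
finger_force: 58.7
```

```bash
python3 - <<'E'
from plan import *
from h import *
import cv2
s=sensors.read_state();print(s['time_s'],s['tool_pos'],s['q'],s['grip_width'])
p=s['tool_pos']
plan((.507,-.1555,.275),118,1)
print("predicted tip px",proj("side",[p[0],p[1],p[2]-.1255]),proj("top",[p[0],p[1],p[2]-.1255]),"collar",proj("side",p-[0,0,.0305]),"hub",proj("side",[.507,-.1555,.115]))
a=eyes.grab_frame("side")[:,:,::-1];t=eyes.grab_frame("top")[:,:,::-1]
cv2.imwrite("pics/s2.png",a);cv2.imwrite("pics/t2.png",t)
o=np.zeros((540,790,3),np.uint8);o[:,:450]=cv2.resize(a[110:230,275:375],(450,540),interpolation=cv2.INTER_CUBIC);o[:340,450:]=cv2.resize(t[200:300,300:400],(340,340));cv2.imwrite("pics/c3.png",o)
E
```

```text
6.825 [ 0.50759774 -0.15359272  0.27649308] [ 48.06896425  13.7912738  -44.02416957 106.53486416  10.58950593
  63.81398138 117.95578146] 0.12686576059990803
t0 117.78 dth 0.22 wz/row -0.0038 tilt fix [ 0.0003  0.0009 -0.    ]
[[1.4, -1.4, 1.5]]
predicted tip px [326.19835947 186.16270489] [348.45068002 247.75631296] collar [327.95304959 155.49131609] hub [326.07385967 197.00407511]
```

View pics/c3.png

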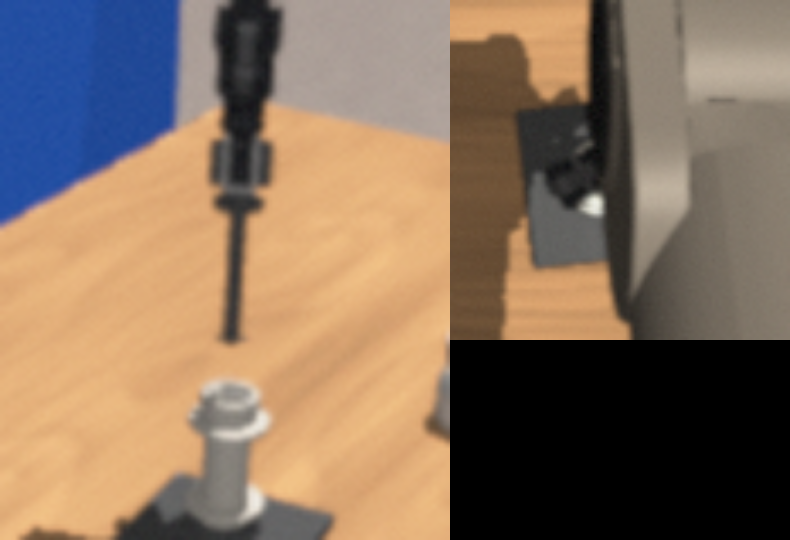

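The tip is at side pixel (326.3,185.6) against a predicted (326.2,186.2), and the collar also matches, so calibration and arm agree. The mouth is at about (326.5,197). I'll apply the planned small correction and lower while feeling.

Call:
{"method": "send_rows", "body": {"rotation": [[0,0,0],[0,0,0],[0,0,0],[0,0,0],[0,0,0],[0,0,0],[0,0,0],[0,0,0]], "offset": [[1.4,-1.4,12],[0,0,12],[0,0,6],[0,0,2],[0,0,2],[0,0,2],[0,0,2],[0,0,0]], "jaw": [255,255,255,255,255,255,255,255]}}

```text
time_s: 7.92
tool_pos: [0.5068, -0.1563, 0.2385]
ee_rot: [[-0.885, -0.465, 0.001], [-0.465, 0.885, 0.0], [-0.001, 0.0, -1.0]]
wrist_force: [0.3, -0.6, -2.6]
grip_width: 0.131
finger_force: 58.8
```

```bash
python3 - <<'E'
from cell import sensors
s=sensors.read_state();print(s['tool_pos'],s['wrist_force'],s['moment'])
E
```

```text
[ 0.50683202 -0.15629529  0.23850649] [ 0.33696685 -0.61590666 -2.62330778] [0.02971992 0.05097118 0.01061069]
```

Call:
{"method": "send_rows", "body": {"rotation": [[0,0,0],[0,0,0],[0,0,0],[0,0,0],[0,0,0]], "offset": [[0,0,1.5],[0,0,1.5],[0,0,1.5],[0,0,1.5],[0,0,0]], "jaw": [255,255,255,255,255]}}

```text
time_s: 8.55
tool_pos: [0.5068, -0.1564, 0.2326]
ee_rot: [[-0.885, -0.465, 0.001], [-0.465, 0.885, 0.0], [-0.001, -0.0, -1.0]]
wrist_force: [0.1, 0.2, -2.8]
grip_width: 0.128
finger_force: 59.0
```

```bash
python3 - <<'E'
from cell import sensors
s=sensors.read_state();print(s['tool_pos'],s['wrist_force'],s['moment'])
E
```

```text
[ 0.50677704 -0.15635842  0.23259921] [ 0.06027511  0.20183181 -2.81373884] [-0.03444326  0.11877515  0.00349618]
```

Call:
{"method": "send_rows", "body": {"rotation": [[0,0,0],[0,0,0],[0,0,0],[0,0,0],[0,0,0]], "offset": [[0,0,2],[0,0,2],[0,0,2],[0,0,2],[0,0,0]], "jaw": [255,255,255,255,255]}}

```text
time_s: 9.18
tool_pos: [0.5068, -0.1563, 0.2244]
ee_rot: [[-0.885, -0.465, 0.0], [-0.465, 0.885, 0.001], [-0.001, 0.0, -1.0]]
wrist_force: [-0.7, -1.2, -1.7]
grip_width: 0.128
finger_force: 59.0
```

```bash
python3 - <<'E'
from cell import sensors
s=sensors.read_state();print(s['tool_pos'],s['wrist_force'],s['moment'])
E
```

```text
[ 0.50679434 -0.15627675  0.22436097] [-0.65513438 -1.19545417 -1.74803059] [-0.06008962 -0.027012   -0.04626677]
```

Call:
{"method": "send_rows", "body": {"rotation": [[0,0,0],[0,0,0],[0,0,0],[0,0,0],[0,0,0],[0,0,0],[0,0,0],[0,0,0]], "offset": [[0,0,3],[0,0,4],[0,0,4],[0,0,4],[0,0,4],[0,0,4],[0,0,4],[0,0,0]], "jaw": [255,255,255,255,255,255,255,255]}}

```text
time_s: 10.18
tool_pos: [0.5068, -0.1562, 0.1972]
ee_rot: [[-0.885, -0.466, 0.0], [-0.466, 0.885, 0.001], [-0.001, 0.0, -1.0]]
wrist_force: [0.4, 0.9, -1.7]
grip_width: 0.128
finger_force: 59.0
```

```bash
python3 - <<'E'
from cell import sensors
s=sensors.read_state();print(s['tool_pos'],s['wrist_force'],s['moment'])
E
```

```text
[ 0.50676785 -0.15621146  0.1972371 ] [ 0.37005933  0.88751333 -1.65437277] [ 0.05096189 -0.09226914  0.02081723]
```

Call:
{"method": "send_rows", "body": {"rotation": [[0,0,0],[0,0,0],[0,0,0],[0,0,0],[0,0,0],[0,0,0],[0,0,0],[0,0,0]], "offset": [[0,0,5],[0,0,5],[0,0,5],[0,0,5],[0,0,5],[0,0,5],[0,0,2],[0,0,0]], "jaw": [255,255,255,255,255,255,255,255]}}

```text
time_s: 11.18
tool_pos: [0.5069, -0.1562, 0.1654]
ee_rot: [[-0.885, -0.465, 0.0], [-0.465, 0.885, 0.001], [-0.001, 0.0, -1.0]]
wrist_force: [-0.6, 0.3, -2.5]
grip_width: 0.128
finger_force: 59.0
```

Call:
{"method": "send_rows", "body": {"rotation": [[0,0,0],[0,0,0],[0,0,0],[0,0,0],[0,0,0]], "offset": [[0,0,2],[0,0,2],[0,0,2],[0,0,2],[0,0,0]], "jaw": [255,255,255,255,255]}}

```text
time_s: 11.8
tool_pos: [0.507, -0.1563, 0.1576]
ee_rot: [[-0.885, -0.465, 0.001], [-0.465, 0.885, 0.0], [-0.001, -0.0, -1.0]]
wrist_force: [-0.5, -0.7, 2.1]
grip_width: 0.131
finger_force: 59.7
```

```bash
python3 - <<'E'
from cell import sensors
s=sensors.read_state();print(s['tool_pos'],s['wrist_force'],s['moment'])
E
```

```text
[ 0.5070143  -0.15628771  0.15756367] [-0.50098456 -0.7040445   2.09822097] [-0.00710872  0.09684432 -0.01375864]
```

Call:
{"method": "send_rows", "body": {"rotation": [[0,0,0],[0,0,0],[0,0,0]], "offset": [[0,0,1],[0,0,1],[0,0,0]], "jaw": [255,255,255]}}

```text
time_s: 12.18
tool_pos: [0.507, -0.1563, 0.1556]
ee_rot: [[-0.885, -0.465, 0.001], [-0.465, 0.885, 0.0], [-0.001, -0.0, -1.0]]
wrist_force: [0.9, -0.0, 2.8]
grip_width: 0.132
finger_force: 59.8
```

Call:
{"method": "send_rows", "body": {"rotation": [[0,0,0],[0,0,0]], "offset": [[0,0,0.5],[0,0,0]], "jaw": [255,255]}}

```text
time_s: 12.42
tool_pos: [0.507, -0.1563, 0.1551]
ee_rot: [[-0.885, -0.465, 0.001], [-0.465, 0.885, 0.0], [-0.001, -0.0, -1.0]]
wrist_force: [-0.1, -0.4, 5.3]
grip_width: 0.131
finger_force: 59.9
```

Call:
{"method": "send_rows", "body": {"rotation": [[0,0,0],[0,0,0]], "offset": [[0,0,0.5],[0,0,0]], "jaw": [255,255]}}

```text
time_s: 12.68
tool_pos: [0.5071, -0.1562, 0.1548]
ee_rot: [[-0.885, -0.465, 0.001], [-0.465, 0.885, 0.0], [-0.001, -0.0, -1.0]]
wrist_force: [-1.3, -1.6, 8.4]
grip_width: 0.127
finger_force: 60.6
```

Call:
{"method": "send_rows", "body": {"rotation": [[0,0,0],[0,0,0]], "offset": [[0,0,0.4],[0,0,0]], "jaw": [255,255]}}

```text
time_s: 12.92
tool_pos: [0.5073, -0.1563, 0.1547]
ee_rot: [[-0.885, -0.465, 0.001], [-0.465, 0.885, 0.0], [-0.001, -0.0, -1.0]]
wrist_force: [-2.5, 0.3, 11.2]
grip_width: 0.131
finger_force: 61.1
```

Call:
{"method": "send_rows", "body": {"rotation": [[0,0,0.08],[0,0,0.08],[0,0,0.08],[0,0,0.08]], "offset": [[0,0,0],[0,0,0],[0,0,0],[0,0,0]], "jaw": [255,255,255,255]}}

```text
time_s: 13.42
tool_pos: [0.5074, -0.1564, 0.1547]
ee_rot: [[-0.987, -0.161, 0.002], [-0.161, 0.987, -0.0], [-0.002, -0.0, -1.0]]
wrist_force: [-1.3, -0.1, 10.9]
grip_width: 0.125
finger_force: 60.9
```

```bash
cat > st.py <<'E'
from cell import sensors;import numpy as np
np.set_printoptions(precision=4,suppress=True)
s=sensors.read_state();y=s['ee_rot'][:,1];print(s['time_s'],s['tool_pos'],s['wrist_force'],s['moment'],"yaw",np.degrees(np.arctan2(y[1],y[0])).round(1),"q7",s['q'][6].round(1))
E
python3 st.py
```

```text
13.425 [ 0.5074 -0.1564  0.1547] [-1.2745 -0.1347 10.8651] [-0.2458  0.2055  0.0363] yaw 99.3 q7 94.5
```

Call:
{"method": "send_rows", "body": {"rotation": [[0,0,0.08],[0,0,0.08],[0,0,0.08],[0,0,0.08]], "offset": [[0,0,0],[0,0,0],[0,0,0],[0,0,0]], "jaw": [255,255,255,255]}}

```text
time_s: 13.92
tool_pos: [0.5074, -0.1564, 0.1547]
ee_rot: [[-0.987, 0.158, 0.002], [0.158, 0.987, -0.0], [-0.002, 0.0, -1.0]]
wrist_force: [-0.8, -0.1, 10.4]
grip_width: 0.128
finger_force: 60.9
```

```bash
python3 st.py
```

```text
13.925 [ 0.5074 -0.1564  0.1547] [-0.8054 -0.0525 10.3955] [-0.0778  0.2312  0.0235] yaw 80.9 q7 77.8
```

Call:
{"method": "send_rows", "body": {"rotation": [[0,0,0.08],[0,0,0.08],[0,0,0.08],[0,0,0.08]], "offset": [[0,0,0],[0,0,0],[0,0,0],[0,0,0]], "jaw": [255,255,255,255]}}

```text
time_s: 14.42
tool_pos: [0.5075, -0.1563, 0.1547]
ee_rot: [[-0.888, 0.46, 0.002], [0.46, 0.888, 0.0], [-0.002, 0.001, -1.0]]
wrist_force: [-1.2, -0.2, 10.2]
grip_width: 0.131
finger_force: 60.9
```

```bash
python3 st.py
```

```text
14.425 [ 0.5075 -0.1563  0.1547] [-1.1682 -0.1659 10.1831] [-0.0582  0.1157  0.03  ] yaw 62.6 q7 61.1
```

Call:
{"method": "send_rows", "body": {"rotation": [[0,0,0.08],[0,0,0.08],[0,0,0.08],[0,0,0.08]], "offset": [[0,0,0],[0,0,0],[0,0,0],[0,0,0]], "jaw": [255,255,255,255]}}

```text
time_s: 14.92
tool_pos: [0.5075, -0.1562, 0.1546]
ee_rot: [[-0.698, 0.716, 0.002], [0.716, 0.698, 0.0], [-0.001, 0.002, -1.0]]
wrist_force: [0.6, -0.0, 5.6]
grip_width: 0.127
finger_force: 60.2
```

```bash
python3 st.py
```

```text
14.925 [ 0.5075 -0.1562  0.1546] [ 0.5765 -0.0266  5.5751] [ 0.1046 -0.2724  0.0117] yaw 44.3 q7 44.3
```

The axial force has dropped, so this may be the gap. I'll press here without turning.

Call:
{"method": "send_rows", "body": {"rotation": [[0,0,0],[0,0,0]], "offset": [[0,0,0.7],[0,0,0]], "jaw": [255,255]}}

```text
time_s: 15.18
tool_pos: [0.5075, -0.1562, 0.154]
ee_rot: [[-0.7, 0.714, 0.002], [0.714, 0.7, 0.0], [-0.001, 0.001, -1.0]]
wrist_force: [0.5, 1.0, 10.1]
grip_width: 0.133
finger_force: 61.0
```

```bash
python3 st.py
```

```text
15.175 [ 0.5075 -0.1562  0.154 ] [ 0.4971  0.9519 10.1009] [ 0.1293 -0.0087 -0.0051] yaw 44.4 q7 44.4
```

Call:
{"method": "send_rows", "body": {"rotation": [[0,0,0.06],[0,0,0.06],[0,0,0]], "offset": [[0,0,0],[0,0,0],[0,0,0]], "jaw": [255,255,255]}}

```text
time_s: 15.55
tool_pos: [0.5072, -0.1562, 0.1536]
ee_rot: [[-0.609, 0.793, 0.001], [0.793, 0.609, 0.0], [-0.001, 0.001, -1.0]]
wrist_force: [0.8, -1.2, 4.1]
grip_width: 0.131
finger_force: 59.9
```

```bash
python3 st.py
```

```text
15.55 [ 0.5072 -0.1562  0.1536] [ 0.8419 -1.1711  4.096 ] [-0.0723 -0.2902 -0.0026] yaw 37.5 q7 38.1
```

Turning let it sink (z 0.1536, force 4.1 N, about the spring alone). Now press further down.

Call:
{"method": "send_rows", "body": {"rotation": [[0,0,0.03],[0,0,0],[0,0,0]], "offset": [[0,0,0.7],[0,0,0.7],[0,0,0]], "jaw": [255,255,255]}}

```text
time_s: 15.92
tool_pos: [0.507, -0.1562, 0.152]
ee_rot: [[-0.585, 0.811, 0.001], [0.811, 0.585, 0.0], [-0.0, 0.001, -1.0]]
wrist_force: [1.3, -0.8, 4.5]
grip_width: 0.13
finger_force: 60.0
```

```bash
python3 st.py
```

```text
15.925 [ 0.507  -0.1562  0.152 ] [ 1.3319 -0.8191  4.4981] [-0.1054 -0.4643  0.0499] yaw 35.8 q7 36.5
```

Call:
{"method": "send_rows", "body": {"rotation": [[0,0,0.03],[0,0,0],[0,0,0],[0,0,0]], "offset": [[0,0,1],[0,0,1],[0,0,0.7],[0,0,0]], "jaw": [255,255,255,255]}}

```text
time_s: 16.42
tool_pos: [0.507, -0.1563, 0.1493]
ee_rot: [[-0.56, 0.829, 0.001], [0.829, 0.56, 0.0], [-0.0, 0.001, -1.0]]
wrist_force: [1.1, 0.3, 5.4]
grip_width: 0.131
finger_force: 60.1
```

```bash
python3 st.py
```

```text
16.425 [ 0.507  -0.1563  0.1493] [1.0699 0.2854 5.3622] [-0.133  -0.3226 -0.0001] yaw 34.1 q7 34.7
```

Call:
{"method": "send_rows", "body": {"rotation": [[0,0,0],[0,0,0],[0,0,0]], "offset": [[0,0,0.8],[0,0,0.7],[0,0,0]], "jaw": [255,255,255]}}

```text
time_s: 16.8
tool_pos: [0.5073, -0.1563, 0.1486]
ee_rot: [[-0.56, 0.829, 0.002], [0.829, 0.56, 0.0], [-0.001, 0.001, -1.0]]
wrist_force: [-1.2, 2.6, 15.5]
grip_width: 0.129
finger_force: 62.0
```

```bash
python3 st.py
```

```text
16.8 [ 0.5073 -0.1563  0.1486] [-1.1686  2.5884 15.463 ] [0.1585 0.3836 0.0659] yaw 34.0 q7 34.6
```

Call:
{"method": "send_rows", "body": {"rotation": [[0,0,0.08],[0,0,0.08],[0,0,0.08],[0,0,0.08],[0,0,0]], "offset": [[0,0,0.1],[0,0,0.17],[0,0,0.17],[0,0,0.17],[0,0,0]], "jaw": [255,255,255,255,255]}}

```text
time_s: 17.42
tool_pos: [0.5075, -0.1562, 0.148]
ee_rot: [[-0.27, 0.963, 0.002], [0.963, 0.27, 0.0], [-0.001, 0.002, -1.0]]
wrist_force: [0.4, 0.2, 14.8]
grip_width: 0.13
finger_force: 61.5
```

```bash
python3 st.py
```

```text
17.425 [ 0.5075 -0.1562  0.148 ] [ 0.4422  0.1799 14.7603] [ 0.161  -0.113  -0.0403] yaw 15.6 q7 17.7
```

Call:
{"method": "send_rows", "body": {"rotation": [[0,0,0.08],[0,0,0.08],[0,0,0.08],[0,0,0.08],[0,0,0.08],[0,0,0]], "offset": [[0,0,0.1],[0,0,0.17],[0,0,0.17],[0,0,0.17],[0,0,0.17],[0,0,0]], "jaw": [255,255,255,255,255,255]}}

```text
time_s: 18.18
tool_pos: [0.5078, -0.1563, 0.1472]
ee_rot: [[0.127, 0.992, 0.002], [0.992, -0.127, 0.0], [0.0, 0.002, -1.0]]
wrist_force: [1.4, -0.5, 14.3]
grip_width: 0.129
finger_force: 61.3
```

```bash
python3 st.py
```

```text
18.175 [ 0.5078 -0.1563  0.1472] [ 1.4186 -0.4877 14.2993] [-0.0048 -0.5636  0.03  ] yaw -7.3 q7 -3.4
```

Call:
{"method": "send_rows", "body": {"rotation": [[0,0,0.08],[0,0,0.08],[0,0,0.08],[0,0,0.08],[0,0,0.08],[0,0,0]], "offset": [[0,0,0.15],[0,0,0.17],[0,0,0.17],[0,0,0.17],[0,0,0.17],[0,0,0]], "jaw": [255,255,255,255,255,255]}}

```text
time_s: 18.92
tool_pos: [0.5078, -0.1564, 0.1464]
ee_rot: [[0.503, 0.864, 0.003], [0.864, -0.503, -0.0], [0.001, 0.002, -1.0]]
wrist_force: [2.5, -1.4, 13.7]
grip_width: 0.129
finger_force: 61.3
```

```bash
python3 st.py
```

```text
18.925 [ 0.5078 -0.1564  0.1464] [ 2.4639 -1.4166 13.7141] [-0.1852 -0.5646 -0.0586] yaw -30.2 q7 -24.5
```

Call:
{"method": "send_rows", "body": {"rotation": [[0,0,0.08],[0,0,0.08],[0,0,0.08],[0,0,0.08],[0,0,0.08],[0,0,0]], "offset": [[0,0,0.15],[0,0,0.17],[0,0,0.17],[0,0,0.17],[0,0,0.17],[0,0,0]], "jaw": [255,255,255,255,255,255]}}

```text
time_s: 19.68
tool_pos: [0.5077, -0.1562, 0.1457]
ee_rot: [[0.8, 0.6, 0.002], [0.6, -0.8, 0.0], [0.002, 0.001, -1.0]]
wrist_force: [0.4, 0.8, 16.2]
grip_width: 0.127
finger_force: 61.8
```

```bash
python3 st.py
```

```text
19.675 [ 0.5077 -0.1562  0.1457] [ 0.4014  0.7723 16.2253] [ 0.0331 -0.1309  0.0348] yaw -53.1 q7 -45.6
```

Call:
{"method": "send_rows", "body": {"rotation": [[0,0,0.08],[0,0,0.08],[0,0,0.08],[0,0,0]], "offset": [[0,0,0.1],[0,0,0.1],[0,0,0.1],[0,0,0]], "jaw": [255,255,255,255]}}

```text
time_s: 20.18
tool_pos: [0.5077, -0.1553, 0.1456]
ee_rot: [[0.919, 0.394, 0.002], [0.394, -0.919, 0.001], [0.002, -0.0, -1.0]]
wrist_force: [-2.1, 6.3, 23.5]
grip_width: 0.131
finger_force: 62.8
```

```bash
python3 st.py
```

```text
20.175 [ 0.5077 -0.1553  0.1456] [-2.0748  6.2998 23.4543] [1.4158 0.6411 0.0947] yaw -66.8 q7 -58.2
```

The collar is touching: z has stopped at 0.1456 and the force is rising. I'll ease off the push and sideways bias, then turn on to the stop.

Call:
{"method": "send_rows", "body": {"rotation": [[0,0,0],[0,0,0.04],[0,0,0.04],[0,0,0]], "offset": [[0.2,-0.6,-0.8],[0,0,0],[0,0,0],[0,0,0]], "jaw": [255,255,255,255]}}

```text
time_s: 20.68
tool_pos: [0.5072, -0.1552, 0.1457]
ee_rot: [[0.948, 0.319, 0.001], [0.319, -0.948, 0.001], [0.001, -0.0, -1.0]]
wrist_force: [0.2, 1.4, 12.1]
grip_width: 0.129
finger_force: 61.1
```

```bash
python3 st.py
```

```text
20.675 [ 0.5072 -0.1552  0.1457] [ 0.2379  1.4315 12.0738] [ 0.5876 -0.0322  0.0792] yaw -71.4 q7 -62.5
```

Call:
{"method": "send_rows", "body": {"rotation": [[0,0,0.06],[0,0,0.06],[0,0,0.06],[0,0,0]], "offset": [[0,0,0],[0,0,0],[0,0,0],[0,0,0]], "jaw": [255,255,255,255]}}

```text
time_s: 21.18
tool_pos: [0.5072, -0.1553, 0.1457]
ee_rot: [[0.99, 0.144, 0.001], [0.144, -0.99, 0.001], [0.001, -0.0, -1.0]]
wrist_force: [0.1, 2.5, 12.6]
grip_width: 0.125
finger_force: 61.1
```

```bash
python3 st.py
```

```text
21.175 [ 0.5072 -0.1553  0.1457] [ 0.077   2.4673 12.5884] [ 0.5405 -0.1103  0.0848] yaw -81.7 q7 -72.0
```

Call:
{"method": "send_rows", "body": {"rotation": [[0,0,0.06],[0,0,0.06],[0,0,0.06],[0,0,0]], "offset": [[0,0,0],[0,0,0],[0,0,0],[0,0,0]], "jaw": [255,255,255,255]}}

```text
time_s: 21.68
tool_pos: [0.5072, -0.1553, 0.1457]
ee_rot: [[0.999, -0.035, 0.001], [-0.035, -0.999, 0.001], [0.001, -0.001, -1.0]]
wrist_force: [0.3, 1.3, 11.5]
grip_width: 0.127
finger_force: 61.1
```

```bash
python3 st.py
```

```text
21.675 [ 0.5072 -0.1553  0.1457] [ 0.3277  1.3164 11.492 ] [ 0.5508 -0.0645  0.0444] yaw -92.0 q7 -81.5
```

Call:
{"method": "send_rows", "body": {"rotation": [[0,0,0.05],[0,0,0.05],[0,0,0]], "offset": [[0,0,0],[0,0,0],[0,0,0]], "jaw": [255,255,255]}}

```text
time_s: 22.05
tool_pos: [0.5072, -0.1553, 0.1457]
ee_rot: [[0.991, -0.135, 0.001], [-0.135, -0.991, 0.001], [0.001, -0.001, -1.0]]
wrist_force: [-0.7, 2.0, 11.1]
grip_width: 0.133
finger_force: 61.1
```

```bash
python3 st.py
```

```text
22.05 [ 0.5072 -0.1553  0.1457] [-0.6699  1.9715 11.1163] [ 0.5305 -0.1268  0.063 ] yaw -97.8 q7 -86.7
```

Call:
{"method": "send_rows", "body": {"rotation": [[0,0,0.05],[0,0,0.04],[0,0,0]], "offset": [[0,0,0],[0,0,0],[0,0,0]], "jaw": [255,255,255]}}

```text
time_s: 22.42
tool_pos: [0.5071, -0.1552, 0.1457]
ee_rot: [[0.975, -0.223, 0.001], [-0.223, -0.975, 0.001], [0.001, -0.001, -1.0]]
wrist_force: [-0.3, 3.0, 10.1]
grip_width: 0.128
finger_force: 61.1
```

```bash
python3 st.py
```

```text
22.425 [ 0.5071 -0.1552  0.1457] [-0.3039  2.9985 10.0685] [ 0.4406 -0.0869  0.1375] yaw -102.9 q7 -91.4
```

Call:
{"method": "send_rows", "body": {"rotation": [[0,0,0.03],[0,0,0]], "offset": [[0,0,0],[0,0,0]], "jaw": [255,255]}}

```text
time_s: 22.68
tool_pos: [0.5072, -0.1552, 0.1457]
ee_rot: [[0.968, -0.252, 0.001], [-0.252, -0.968, 0.001], [0.001, -0.001, -1.0]]
wrist_force: [-0.4, 2.6, 11.7]
grip_width: 0.13
finger_force: 61.1
```

```bash
python3 st.py
```

```text
22.675 [ 0.5072 -0.1552  0.1457] [-0.4453  2.6174 11.7103] [ 0.486  -0.0588  0.2362] yaw -104.6 q7 -93.0
```

The torque has risen to 0.24 N·m at 138° of turn, so it is on the stop. I'll unload the push gently and then let go.

Call:
{"method": "send_rows", "body": {"rotation": [[0,0,-0.02],[0,0,0],[0,0,0]], "offset": [[0,0,-0.5],[0,0,-0.5],[0,0,0]], "jaw": [255,255,255]}}

```text
time_s: 23.05
tool_pos: [0.5067, -0.1555, 0.1459]
ee_rot: [[0.973, -0.233, 0.0], [-0.233, -0.973, 0.001], [-0.0, -0.001, -1.0]]
wrist_force: [3.7, 0.5, -5.7]
grip_width: 0.127
finger_force: 58.5
```

```bash
python3 st.py
```

```text
23.05 [ 0.5067 -0.1555  0.1459] [ 3.6551  0.5014 -5.7237] [ 0.1257 -1.1128  0.0527] yaw -103.5 q7 -91.9
```

The thread holds: pulled upward, it rose only 0.2 mm. Release and retract.

Call:
{"method": "send_rows", "body": {"rotation": [[0,0,0],[0,0,0],[0,0,0],[0,0,0]], "offset": [[0,0,0.3],[0,0,0],[0,0,0],[0,0,0]], "jaw": [255,110,110,110]}}

```text
time_s: 23.55
tool_pos: [0.5067, -0.1557, 0.146]
ee_rot: [[0.973, -0.232, 0.0], [-0.232, -0.973, 0.0], [0.0, -0.001, -1.0]]
wrist_force: [0.4, -0.5, -0.4]
grip_width: 0.57
finger_force: 0.0
```

Call:
{"method": "send_rows", "body": {"rotation": [[0,0,0],[0,0,0],[0,0,0],[0,0,0],[0,0,0],[0,0,0]], "offset": [[0,0,-15],[0,0,-25],[0,0,-30],[0,0,-30],[0,0,0],[0,0,0]], "jaw": [110,110,110,110,110,110]}}

```text
time_s: 24.3
tool_pos: [0.5066, -0.1557, 0.2462]
ee_rot: [[0.973, -0.232, 0.001], [-0.232, -0.973, 0.0], [0.001, -0.001, -1.0]]
wrist_force: [-0.2, 1.0, -0.1]
grip_width: 0.566
finger_force: 0.0
```

```bash
python3 st.py; python3 - <<'E'
from h import *
a=eyes.grab_frame("side")[:,:,::-1]
print("collar px if home",proj("side",[.507,-.1555,.115]),"tops",proj("side",[.507,-.1555,.157]))
cv2.imwrite("pics/c4.png",cv2.resize(a[140:240,275:375],(600,600),interpolation=cv2.INTER_CUBIC))
E
```

```text
24.3 [ 0.5066 -0.1557  0.2462] [-0.1996  0.9962 -0.1035] [0.0277 0.0416 0.0649] yaw -103.4 q7 -92.4
collar px if home [326.07385967 197.00407511] tops [326.82001158 184.10348353]
```

View pics/c4.png

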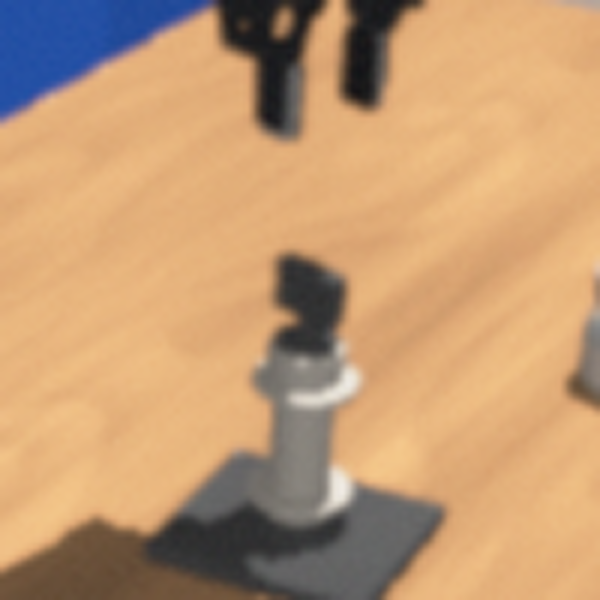

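The collar sits flush on the hub's top face (crop 305,345), the wing stands upright above it, and the fingers are clear. Handing in.

```bash
python3 -c "
from cell import workorder
print(workorder.sign_off())"
```

```text
the job is handed in; nothing more can be done
None
```

The through-axle is screwed home to the stop, its collar looks flush on the hub's top face in the last side picture, and the gripper has let go and is clear; the job is handed in at about 24 s, with no verdict shown.

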